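# Load the label feeder's box magazine

### The arm

A 7-joint arm with a two-finger parallel gripper is mounted at the origin on the work surface. World frame = base frame: x ahead of the robot, y to its left, z up, the work surface at z = 0. Lengths are in m, angles in rad, forces in N, time in s.
With the tool pointing down it reaches from about 0.4 to 0.9 m from the base axis. Payload 5.5 kg.
Tool frame: the origin (TCP) lies midway between the tips of the shut fingers; the grasp point (between the pads) lies 19 mm behind it (manip.grip_depth is the distance from the TCP to the grasp point, in m); z points along the fingers, y is the line along which they close (so a half turn about z gives the same grasp; the last joint's range is limited). The gripper opens to 92 mm and grips with 3 to 60 N. Pads are 19 mm wide; open, the fingers measure 130 mm over their backs; the gripper's body (75 mm by 190 mm) begins 47 mm behind the grasp point.
Start: joints at [-0.956, 0.501, -0.427, 1.55, 0.221, 1.138, -0.21], TCP at [0.224, 0.61, 0.227] pointing down, gripper open.
Joint ranges: [-2.88, 2.88], [-0.31, 2.03], [-1.54, 1.56], [0.2, 2.42], [-1.41, 4.55], [0.19, 2.02], [-2.57, 2.57]. Speed limits (rad/s): [2.57, 2.57, 3.14, 3.14, 3.14, 3.14, 3.14].

### API

Orientations are given as a unit quaternion [x, y, z, w].
In Python, from bench import manip, effector, viewer gives the robot as it stands. Calls block until the motion is done:
- manip.move_pose(position, orientation): joint-space move of the TCP to a pose.
- manip.servo_line(position, ori=None, vel=0.15): straight line of the TCP; ori=None keeps the orientation; vel is the mean speed in m/s.
- manip.movej(angles): joint-space move.
- effector.open_jaws() and effector.close(f_grip=None): open the fingers fully, or close them until they stop; f_grip is the grip in N (None keeps the last).
- manip.sleep(seconds).
- manip.solve_ik(position, orientation): joint angles nearest the present ones, or None.
- viewer.get_image(name): name is "scene" or "top" or "wrist"; returns the picture (384x512x3 uint8, red, green, blue); there is no depth.
- viewer.get_calibration(name): a dict with "vfov" (degrees; the focal length in pixels is half the picture's height over the tangent of half this angle, whatever the lens; pixels are square), "cx", "cy" (the principal point, pixels), "eye" and "attitude" of the camera in the world. Camera axes: x right, y down, z forward; pixel columns grow to the right and rows downward; lengths in m; the calibration is good to about 2 mm. The wrist camera is an equidistant fisheye: a pixel r from the principal point sees the ray r / f radians off the axis. A picture is of the moment at which its call begins: read the wrist's pose just before it. get_calibration takes no time and is no camera call; for the wrist camera it gives the pose at the moment of the call.
A pose or a line that the arm cannot do raises manip.PlanningError and nothing moves.
- manip.hand_in(): hands the job in; it is judged then, once.
Readings, each from a call of its own:
- manip.current_clock(): time.
- manip.current_q(): joint angles.
- manip.current_joint_velocities(): joint speeds.
- manip.current_tau(): joint torques, N m.
- manip.current_tool_pos(): TCP position.
- manip.current_tcp_rot(): TCP orientation.
- manip.current_force(): force on the tool from outside, world axes, zero at the start.
- manip.current_wrist_torque(): the same for the moment, N m.
- manip.current_finger_gap(): finger opening in m.
- manip.current_gripper_force(): force on a finger pad.
Only numpy, scipy, OpenCV 4.12 (cv2) and the standard library are available. Lean on these libraries where they do the work, as an engineer would, in place of code of your own. Each camera call takes 0.05 s, during which the arm holds its last target. There are 200 camera calls.

### The job

Load the label feeder's upright magazine on top of the white-lidded card box that is already in it, so that the blue-lidded box comes out next and the red-lidded box after that; lower each box down between the guides and do not drop it in from a height. Also turn the small black inner knob on the feeder's control box until its white pointer is at the bright green mark, without shifting the silver outer knob under it. Leave the yellow-lidded box and everything else on the bench where they are.

Things in the scene. Friction and masses are not known exactly. Their poses are not given: they have to be found in the camera images.
- labeller: Label feeder, fixed, belt stopped: 130 mm wide (x), 470 mm long (y). Origin under it; z up, y along the belt. Label head (270 mm high) at y -240 to -70 mm, reaching to x 136 mm; control box at x -210 to -80, y -95 to 35 mm. Its magazine is a gravity stack: boxes lie flat on one another, 110 mm side along y; the lowest leaves first, under the -y guides.
- magazine (a point): Centre of the magazine's floor, on the black belt, 70 mm above the bench; axes as the feeder. Four steel corner guides rise 98 mm above the belt, then flare out 6 mm up to 111 mm. Room between them: 66 mm in x, 120 mm in y (3 and 5 mm play each side of a box); the middle 100 mm of the +x and -x sides is open for fingers. Seated box centres: 20 (white), 60 and 100 mm above this point.
- white_box_center (a point): Flat rigid card box with sharp edges, 110 x 60 x 40 mm (x, y, z), white body and a white lid with a paper label on top, about 0.25 kg, lying flat at the bottom of the magazine, on the belt. Point: the middle of the box, half-way up (20 mm above its underside); x along the 110 mm side, y along the 60 mm side (grip across it), z up.
- blue_box_center (a point): Flat rigid card box with sharp edges, 110 x 60 x 40 mm (x, y, z), white body and a blue lid with a paper label on top, about 0.25 kg, lying flat on the bench. Point: the middle of the box, half-way up (20 mm above its underside); x along the 110 mm side, y along the 60 mm side (grip across it), z up.
- red_box_center (a point): Flat rigid card box with sharp edges, 110 x 60 x 40 mm (x, y, z), white body and a red lid with a paper label on top, about 0.25 kg, lying flat on the bench. Point: the middle of the box, half-way up (20 mm above its underside); x along the 110 mm side, y along the 60 mm side (grip across it), z up.
- yellow_box_center (a point): Flat rigid card box with sharp edges, 110 x 60 x 40 mm (x, y, z), white body and a yellow lid with a paper label on top, about 0.25 kg, lying flat on the bench; it belongs to another job and stays there. Point: the middle of the box, half-way up (20 mm above its underside); x along the 110 mm side, y along the 60 mm side (grip across it), z up.
- inner_knob (a joint): Angle (rad) of the small inner knob, 0 to 5.2, growing clockwise seen from above. Its pointer is at the green mark at 1.75. Upright axis; it stays where it is left (friction 0.03 N m).
- inner_knob_grip (a point): The inner knob: a black upright bar 36 mm long (x), 12 mm wide (y), 38 mm tall. The point is on its axis, 40 mm above the panel, a good height to pinch it across its 12 mm; the bar reaches 16 mm above and 22 mm below it; the outer knob's top is 24 mm below it. x points to the end with the white pointer line; z up.
- green_mark (a point): Bright green stroke, 18 x 6 mm, on the dark panel of the control box (white, 130 x 130 mm, 90 mm high): the point is its middle, 43 mm from the knobs' axis. The inner knob's pointer must point at it, seen from above.
- outer_knob_rim (a point): Point on the rim of the outer knob, 28 mm from its axis, by its red index line. The outer knob is a silver disc, 60 mm across and 16 mm high, on the same axis under the inner knob, and turns by itself with little friction (0.03 N m), so fingers must stay above it.
- water_bottle: Clear water bottle, 62 mm across, 190 mm high; origin in the middle of its underside.
- label_roll_center (a point): Spare roll of labels lying flat on the bench, 100 mm across, 50 mm high; the point is its centre.
- stapler: Black stapler, 150 x 36 mm, 60 mm high; origin in the middle of its underside, x along it.
- ruler: Steel ruler, 200 x 28 x 4 mm, flat on the bench; origin in the middle of its underside, x along it.
Mind the look-alikes: they are no part of the job. What is shaped like the part that bears red_box_center but brown is not meant. What is shaped like the part that bears blue_box_center but pink is not meant.

How it is judged:
By the outcome, as a careful person would: the job done as asked, in the order asked, and still so for the second after the job is handed in, with the robot touching nothing.
It also fails if it takes over 72 s, if anything falls off the work surface, if the arm or the gripper's body presses on something with over 40 N, if the wrist force passes 120 N, or if a joint passes its speed limit or range.

## Working session

There is one attempt and no reset: what is moved stays moved. The work goes in short steps, each a Python script; the robot and the scene stay as the last script left them, time stands still between calls to the robot, and variables do not carry over. Pictures are saved under pics/ and viewed, at most 10 in all, crops included, and the job is handed in when it is done.

```bash
ls; mkdir -p pics
python3 - <<'E'
from bench import manip, viewer
import cv2
for n in ["scene","top","wrist"]:
    c=viewer.get_calibration(n); print(n,c)
    im=viewer.get_image(n); cv2.imwrite(f"pics/{n}0.png",im[:,:,::-1])
a=cv2.imread("pics/top0.png");b=cv2.imread("pics/scene0.png")
print(manip.current_clock(),manip.current_tcp_rot(),manip.grip_depth)
E
```

```text
pics
scene {'vfov': 43.939113377378476, 'cx': 258.144248960586, 'cy': 188.82762435725928, 'eye': array([1.39228951, 0.34509063, 1.32891454]), 'attitude': array([ 0.53321151,  0.78025542, -0.26986393, -0.18455467])}
top {'vfov': 50.84199411674069, 'cx': 257.65756928681515, 'cy': 184.07300500769153, 'eye': array([ 0.34803566, -0.01444168,  1.36225177]), 'attitude': array([ 0.7110506 , -0.70007541,  0.04432977, -0.04833559])}
wrist {'vfov': 65.70646984690485, 'cx': 253.4908786001364, 'cy': 194.3716448101523, 'eye': array([0.16065846, 0.6332766 , 0.38439596]), 'attitude': array([0.81305657, 0.56777941, 0.07298816, 0.10601074])}
0.15 [ 1.74986961e-01  9.84570455e-01 -7.48784652e-04 -1.47778730e-04] 0.0188
```

View pics/top0.png

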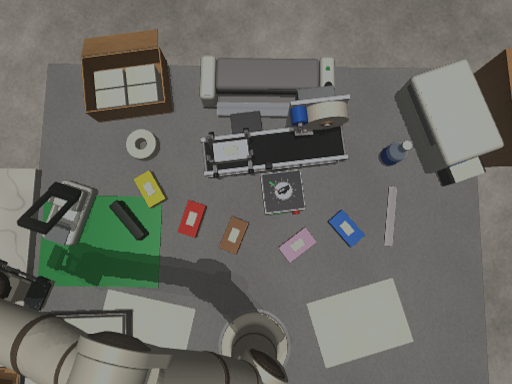

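View pics/scene0.png

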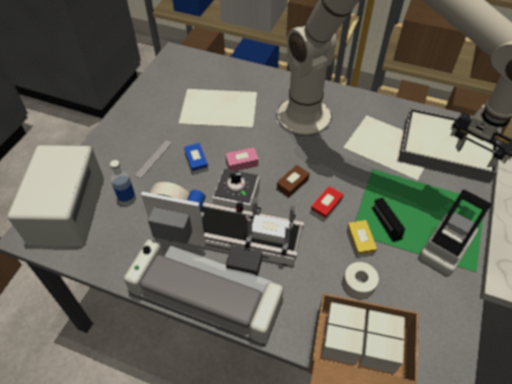

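The top view shows red at (192,219), blue at (347,228), yellow at (150,189) and the white box in the magazine at (231,151). The knob is at (283,191), and the feeder's head lies at image right, so the feeder axes roughly match the world axes. Next I'll measure the lids by ray casting.

```bash
cat > h.py <<'E'
from bench import manip, effector, viewer
import numpy as np, cv2
from scipy.spatial.transform import Rotation as R
def snap(name,save=None):
    c=viewer.get_calibration(name); im=viewer.get_image(name)
    if save: cv2.imwrite(f"pics/{save}.png",im[:,:,::-1])
    return im,c
def cast(c,name,px,z):
    px=np.atleast_2d(np.asarray(px,float)); f=192/np.tan(np.radians(c['vfov'])/2)
    d=(px-[c['cx'],c['cy']])/f
    if name=='wrist':
        r=np.linalg.norm(d,axis=1,keepdims=True)+1e-12
        v=np.hstack([d/r*np.sin(r),np.cos(r)])
    else: v=np.hstack([d,np.ones((len(d),1))])
    v=R.from_quat(c['attitude']).apply(v); e=np.array(c['eye'])
    return e+v*((z-e[2])/v[:,2])[:,None]
def proj(c,name,P):
    f=192/np.tan(np.radians(c['vfov'])/2)
    v=R.from_quat(c['attitude']).inv().apply(np.atleast_2d(P)-c['eye'])
    if name=='wrist':
        s=np.linalg.norm(v[:,:2],axis=1,keepdims=True); t=np.arctan2(s[:,0],v[:,2])[:,None]
        d=v[:,:2]/s*t
    else: d=v[:,:2]/v[:,2:]
    return d*f+[c['cx'],c['cy']]
def blobs(im,lo,hi,amin=30):
    m=cv2.inRange(cv2.cvtColor(im,cv2.COLOR_RGB2HSV),lo,hi)
    cs,_=cv2.findContours(m,cv2.RETR_EXTERNAL,cv2.CHAIN_APPROX_NONE)
    return [k for k in cs if cv2.contourArea(k)>=amin]
def rect(c,name,k,z):
    """centre, (long,short) mm, yaw of long side, on plane z"""
    P=cast(c,name,k.reshape(-1,2),z)[:,:2]
    b=cv2.boxPoints(cv2.minAreaRect((P*1000).astype(np.float32)))/1000
    e=[b[1]-b[0],b[2]-b[1]]; e.sort(key=np.linalg.norm)
    yaw=np.arctan2(e[1][1],e[1][0]); yaw=(yaw+np.pi/2)%np.pi-np.pi/2
    return b.mean(0),np.round([np.linalg.norm(e[1])*1e3,np.linalg.norm(e[0])*1e3]),yaw
COL={'blue':((108,150,60),(125,255,255)),'red':((0,190,120),(5,255,255)),'yellow':((22,150,100),(32,255,255)),'green':((50,160,120),(75,255,255))}
def quat(psi):
    """tool down, tool y (closing line) along world angle psi"""
    y=np.array([np.cos(psi),np.sin(psi),0]); z=np.array([0,0,-1.]); x=np.cross(y,z)
    return R.from_matrix(np.c_[x,y,z]).as_quat()
def best_quat(pos,psi):
    """of the two equivalent grasps, the one with least joint travel"""
    q0=np.array(manip.current_q()); o=[]
    for p in (psi,psi+np.pi):
        q=manip.solve_ik(pos,quat(p))
        if q is not None: o.append((np.abs(np.array(q)-q0).max(),p))
    return min(o)[1]
E
python3 - <<'E'
from h import *
im,c=snap('top')
for n in COL:
    for k in blobs(im,*COL[n],8):
        if n=='green' and cv2.contourArea(k)>300: continue
        p,s,y=rect(c,'top',k,0.09 if n=='green' else .04); print(n,k.reshape(-1,2).mean(0).round(),p.round(4),s,round(y,3),cv2.contourArea(k))
im=cv2.imread('pics/top0.png')[70:220,180:360]
cv2.imwrite('pics/topc.png',cv2.resize(im,(720,600),interpolation=cv2.INTER_CUBIC))
print(cast(c,'top',[231,151],.11),cast(c,'top',[283,191],.146))
E
```

```text
blue [347. 228.] [ 0.3833 -0.2952] [110.  60.] 0.726 571.5
blue [299. 115.] [ 0.763  -0.1397] [56. 53.] 0.16 217.0
yellow [149. 189.] [0.5021 0.3521] [109.  59.] 0.549 543.0
[[0.61733008 0.07993551 0.11      ]] [[ 0.48841036 -0.08335253  0.146     ]]
```

View pics/topc.png

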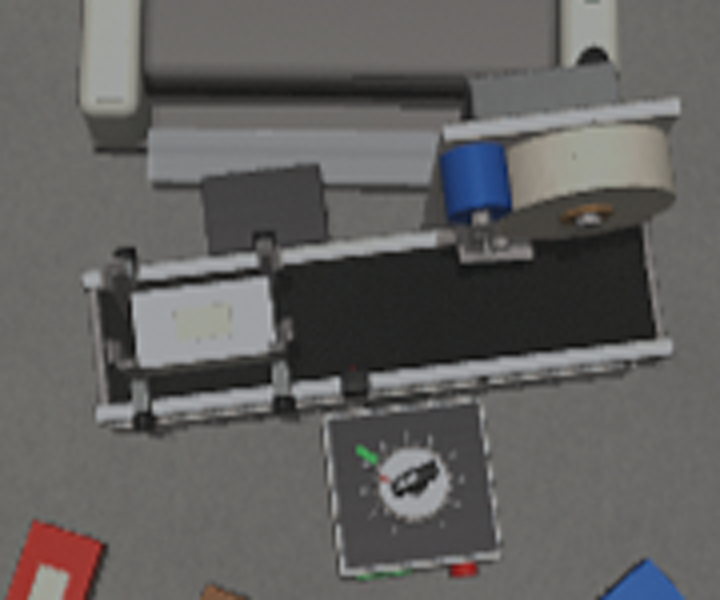

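The crop puts the green mark at full-image (272,184), with the knob bar at about (284,191). The white box sits against four guides. I'll fix the red hue and take one wrist view from above the feeder.

Run:
```python
from h import *
im,c=snap('top')
print(cv2.cvtColor(im,cv2.COLOR_RGB2HSV)[[219,213,228],[187,192,190]])
pos=np.array([0.57,0.0,0.36]); psi=best_quat(pos,0.08)
manip.move_pose(pos,quat(psi))
im,c=snap('wrist','w1'); print(psi,c,manip.current_clock(),manip.current_tool_pos())
print(proj(c,'wrist',[[.617,.08,.11],[.488,-.083,.146],[.383,-.295,.04]]))
cv2.imwrite('pics/w1b.png',cv2.resize(im[:,:,::-1],(800,600),interpolation=cv2.INTER_CUBIC))
```

```text
[[ 15  30 152]
 [ 45  16 164]
 [  2 175 156]]
0.08 {'vfov': 65.70646984690485, 'cx': 253.4908786001364, 'cy': 194.3716448101523, 'eye': array([0.56535805, 0.06952663, 0.51828318]), 'attitude': array([0.99087888, 0.04090769, 0.00512063, 0.12829412])} 2.8333 [0.56997791 0.00140992 0.35965917]
[[291.96340762 113.75475357]
 [187.84414373 228.11287561]
 [149.06643079 300.45311155]]
```

View pics/w1b.png

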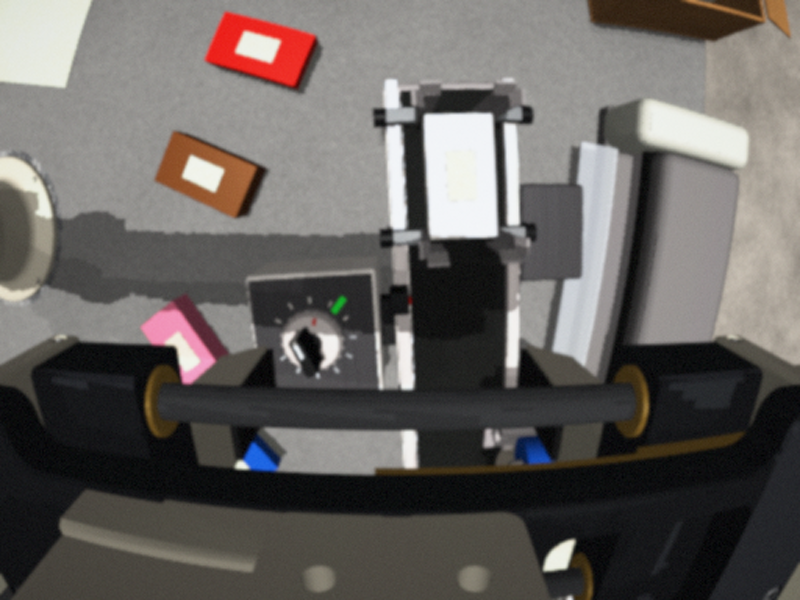

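The wrist view shows the white lid at about (296,113) native, the knob at (198,219), the green mark at (217,195) and red at (167,31). I'll take one closer look over the magazine.

```bash
sed -i "s/'red':((0,190,120),(5,255,255))/'red':((0,150,110),(4,255,255))/" h.py
python3 - <<'E'
from h import *
im=cv2.imread('pics/w1.png')[:,:,::-1].copy(); c=viewer.get_calibration('wrist')
t=cv2.imread('pics/top0.png')[:,:,::-1].copy(); ct=viewer.get_calibration('top')
for n,I,C in (('wrist',im,c),('top',t,ct)):
    for k in blobs(I,*COL['red'],100): print(n,'red',rect(C,n,k,.04))
    for k in blobs(I,(50,110,60),(75,255,255),8):
        if cv2.contourArea(k)<200: print(n,'green',rect(C,n,k,.09),k.reshape(-1,2).mean(0))
p=np.array([.617,0.0,.24]); manip.servo_line(p,vel=.3)
im,c=snap('wrist','w2'); print(c['eye'],manip.current_tool_pos(),manip.current_clock())
m=cv2.inRange(im,(200,200,200),(255,255,255)); m=cv2.morphologyEx(m,cv2.MORPH_OPEN,np.ones((9,9)))
for k in cv2.findContours(m,0,1)[0]:
    if cv2.contourArea(k)>3000: print(rect(c,'wrist',k,.11),k.reshape(-1,2).mean(0))
cv2.imwrite('pics/w2b.png',cv2.resize(im[0:270,130:490][:,:,::-1],(800,600),interpolation=cv2.INTER_CUBIC))
E
```

```text
wrist red (array([0.40744492, 0.21028922], dtype=float32), array([112.,  62.], dtype=float32), np.float32(-0.29817545))
wrist green (array([ 0.51924473, -0.04837728], dtype=float32), array([21.,  9.], dtype=float32), np.float32(1.051171)) [216.31034483 194.75862069]
top red (array([0.40674198, 0.20969918], dtype=float32), array([108.,  58.], dtype=float32), np.float32(-0.29012752))
top green (array([0.42033398, 0.66354614], dtype=float32), array([67., 26.], dtype=float32), np.float32(-0.30599332)) [ 46.17021277 210.93617021]
[0.61259432 0.06830376 0.39901269] [6.17766574e-01 1.81824818e-04 2.41832229e-01] 3.4667
(array([0.62082505, 0.08297135], dtype=float32), array([110.,  60.], dtype=float32), np.float32(-1.433806)) [263.06845238 103.52678571]
```

View pics/w2b.png

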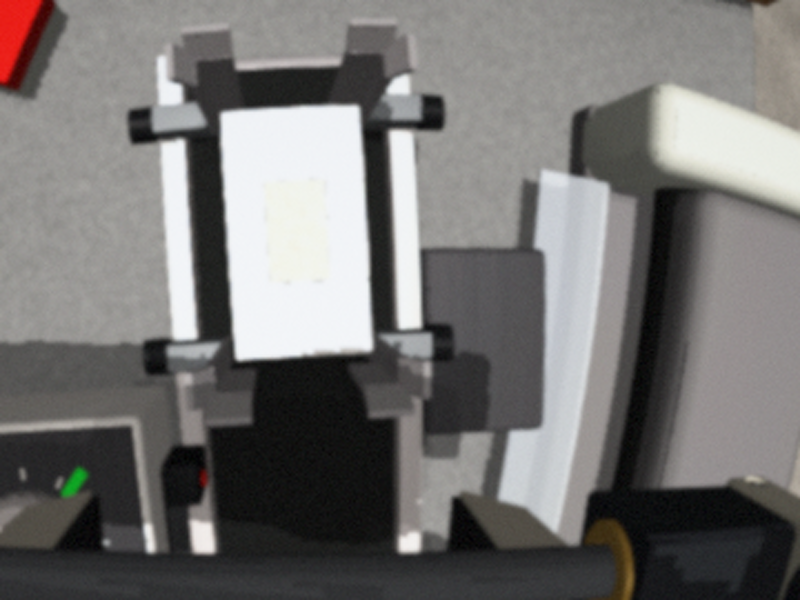

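The magazine crop shows the white lid centred at (297,233). The guides' flare tops end at (231,30), (349,22), (253,422) and (365,417), all in crop pixels. I'll compute the magazine centre and yaw from these.

Run:
```python
from h import *
c=viewer.get_calibration('wrist'); f=lambda p:np.array(p)/2.2222+[130,0]
P=cast(c,'wrist',f([[231,30],[349,22],[365,417],[253,422]]),.181)[:,:2]
print(P.round(4),P.mean(0)); e=P[0]+P[1]-P[2]-P[3]; print(np.arctan2(e[1],e[0])-np.pi/2)
for l in ([[158,60],[174,345]],[[412,100],[421,350]],[[190,130],[205,345]],[[147,430],[157,545]]):
    a=cast(c,'wrist',f(l),.09)[:,:2]; d=a[0]-a[1]; print(a,np.arctan2(d[1],d[0])-np.pi/2)
# knob from both
ct=viewer.get_calibration('top')
print(cast(ct,'top',[180+415/4,70+482/4],.106), cast(ct,'top',[271.7,183.7],.09))
```

```text
[[0.5926 0.1472]
 [0.6316 0.1538]
 [0.6487 0.0183]
 [0.6105 0.0134]] [0.6208348  0.08316528]
0.1292267563298728
[[0.55094232 0.16307272]
 [0.56917299 0.02540668]] 0.13166071727956408
[[0.67187813 0.15294359]
 [0.68722314 0.03279021]] 0.12702421550136367
[[0.56943755 0.12824197]
 [0.58401202 0.02642534]] 0.14217847240391057
[[ 0.55771383 -0.01742688]
 [ 0.56424252 -0.07887172]] 0.10585558643974613
[[ 0.49463758 -0.08795281  0.106     ]] [[ 0.51766081 -0.05046571  0.09      ]]
```

Run:
```python
from h import *
ct=viewer.get_calibration('top'); t=cv2.imread('pics/top0.png')[:,:,::-1].copy()
print(cv2.cvtColor(t,cv2.COLOR_RGB2HSV)[[240,250,243],[286,303,235]])
B=np.array([.3833,-.2952]);a=.726
Rm=np.array([[np.cos(a),np.sin(a)],[-np.sin(a),np.cos(a)]])
for k in blobs(t,(155,50,100),(178,255,255),150):
    p,s,y=rect(ct,'top',k,.04); print('pink',p,s,y,k.reshape(-1,2).mean(0))
    P=cast(ct,'top',k.reshape(-1,2),.04)[:,:2]; L=(P-B)@Rm.T*1000; print(L[np.argsort(L[:,1])][::12].round())
# from w1, brown vs red not needed; red neighbours
```

```text
[[ 30  12  88]
 [162  40 159]
 [ 12 116 123]]
```

Run:
```python
from h import *
ct=viewer.get_calibration('top'); t=cv2.imread('pics/top0.png')[:,:,::-1].copy()
def rel(B,a,k,n):
    Rm=np.array([[np.cos(a),np.sin(a)],[-np.sin(a),np.cos(a)]])
    p,s,y=rect(ct,'top',k,.04); b=cv2.boxPoints(((p*1e3).tolist(),s.tolist(),np.degrees(y)))/1e3
    print(n,p,s,y,((b-B)@Rm.T*1000).round().tolist())
for k in blobs(t,(155,30,100),(178,255,255),150): rel(np.array([.3833,-.2952]),.726,k,'pink')
for k in blobs(t,(8,90,50),(16,255,200),150):
    if 200<k[:,0,0].mean()<270: rel(np.array([.4070,.2100]),-.294,k,'brown')
```

```text
pink [ 0.32700536 -0.13659522] [113.  63.] -0.90992963 [[98.0, 210.0], [35.0, 214.0], [28.0, 102.0], [91.0, 98.0]]
brown [0.35589927 0.06962594] [109.  61.] -0.37239158 [[-60.0, -114.0], [-65.0, -175.0], [44.0, -184.0], [48.0, -123.0]]
```

```bash
cat >> h.py <<'E'
MAG=np.array([.6208,.0831]); PHI=.132
def down(p,z): return np.array([p[0],p[1],z])
def pick(col,p,yaw):
    psi=best_quat(down(p,.2),yaw+np.pi/2); q=quat(psi)
    xt=R.from_quat(q).apply([1,0,0])[:2]
    manip.move_pose(down(p-.09*xt,.20),q)
    im,c=snap('wrist')
    r=[rect(c,'wrist',k,.04) for k in blobs(im,*COL[col],2000)]
    r=[x for x in r if np.linalg.norm(x[0]-p)<.015 and abs(x[1][0]-110)<6 and abs(x[1][1]-60)<6]
    print('look',r)
    if not r: return False
    p,_,y=r[0]; p=np.array(p,float); psi+=(float(y)-yaw+np.pi/2)%np.pi-np.pi/2; q=quat(psi)
    manip.move_pose(down(p,.12),q); manip.servo_line(down(p,.009),q,vel=.12)
    print('reached',manip.current_tool_pos()-down(p,.009))
    effector.close(25); print('gap',manip.current_finger_gap(),manip.current_gripper_force())
    manip.servo_line(down(p,.26),vel=.25); print('gap',manip.current_finger_gap(),manip.current_clock())
    return True
E
python3 - <<'E'
from h import *
print(pick('blue',np.array([.3833,-.2952]),.726))
E
```

```text
look []
False
```

Run:
```python
from h import *
im,c=snap('wrist','w3')
print(c['eye'],manip.current_tool_pos(),manip.current_clock(),proj(c,'wrist',[.3833,-.2952,.04]))
for k in blobs(im,(100,100,40),(130,255,255),300): print(rect(c,'wrist',k,.04),cv2.contourArea(k))
```

```text
[ 0.36943252 -0.30877961  0.35866441] [ 0.31736757 -0.35429571  0.2000206 ] 5.275 [[252.51696037  99.71734111]]
(array([ 0.3828596, -0.294727 ], dtype=float32), array([110.,  61.], dtype=float32), np.float32(0.721485)) 5682.5
(array([ 0.6319802, -0.4523331], dtype=float32), array([99., 72.], dtype=float32), np.float32(-0.3956374)) 1571.0
```

View pics/w3.png

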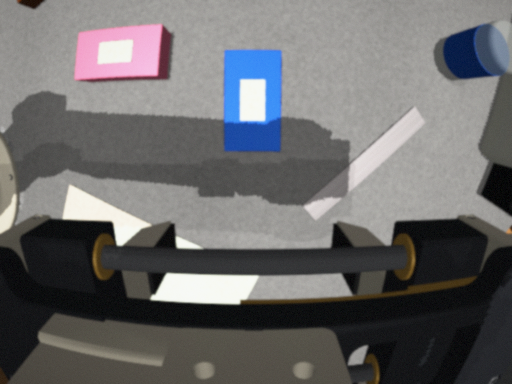

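Blue sits at (252,100), aligned with the gripper, and matches the top view to 1 mm. It's shaded, so the hue window was too narrow. I'll widen it and pick.

```bash
sed -i "s/'blue':((108,150,60)/'blue':((100,100,40)/; s/,(125,255,255)),'red':((0,150,110)/,(130,255,255)),'red':((0,150,60)/" h.py
cat >> h.py <<'E'
def place(zt):
    q=quat(PHI); u=R.from_quat(q).apply
    manip.move_pose(down(MAG-[.09,.02],.30),q)
    manip.servo_line(down(MAG,.30),q,vel=.25)
    manip.servo_line(down(MAG,zt+.095),q,vel=.2)
    f0=np.array(manip.current_force()); print('above',manip.current_tool_pos()-down(MAG,zt+.095),f0)
    z=zt+.095
    while z>zt-.0045:
        z-= .012 if z>zt+.016 else .001
        manip.servo_line(down(MAG,z),q,vel=.06)
        d=np.array(manip.current_force())-f0
        if np.linalg.norm(d)>3: print('contact',z-zt,d.round(1))
        if np.linalg.norm(d)>(10 if z>zt+.003 else 4): break
    print('end',z-zt,manip.current_tool_pos(),manip.current_clock())
    return z-zt<.003
E
python3 - <<'E'
from h import *
if pick('blue',np.array([.3833,-.2952]),.726): print(place(.119))
E
```

```text
look [(array([ 0.38327056, -0.29485568], dtype=float32), array([111.,  61.], dtype=float32), np.float32(0.72190726))]
reached [ 0.00046291 -0.00052779  0.00063089]
gap 0.0600000834498145 25.00036060810089
gap 0.05965289101264094 8.9583
above [ 0.00020025 -0.00042827  0.00104285] [ 0.84248709 -0.74742966 -2.29574807]
contact -0.0010000000000000842 [-3.6 -0.2  7.8]
end -0.0010000000000000842 [0.62107871 0.0831525  0.119208  ] 16.9583
True
```

Run:
```python
from h import *
effector.open_jaws(); manip.servo_line(down(MAG,.28),vel=.2)
print(manip.current_force(),manip.current_clock())
if pick('red',np.array([.4072,.2100]),-.295): print(place(.159))
```

```text
[ 0.46306749  0.06144591 -1.13641034] 18.6333
look [(array([0.40704292, 0.21159175], dtype=float32), array([109.,  60.], dtype=float32), np.float32(-0.2968812))]
reached [0.00071799 0.00027328 0.00058884]
gap 0.060099774585593284 24.99589741230011
gap 0.05995480475396039 22.875
above [-0.00139501  0.00027159 -0.00031739] [ 0.95906426  0.42745499 -1.88798372]
contact -0.0010000000000000842 [-3.2 -0.3  7.9]
end -0.0010000000000000842 [0.62106162 0.08312077 0.15925173] 30.0333
True
```

Run:
```python
from h import *
effector.open_jaws(); manip.servo_line(down(MAG,.30),vel=.2)
K=np.array([.4946,-.088]); q=quat(PHI); xt=R.from_quat(q).apply([1,0,0])[:2]
im,c=snap('wrist')
manip.move_pose(down(K-.08*xt,.24),q)
im,c=snap('wrist','w4'); print(c['eye'],manip.current_tool_pos(),manip.current_clock(),manip.current_force())
u=proj(c,'wrist',[.4946,-.088,.13])[0]; print(u)
for k in blobs(im,(50,110,60),(75,255,255),20): 
    g=k.reshape(-1,2).mean(0); print(g,cast(c,'wrist',g,.09))
x,y=(u-[90,68]).astype(int).clip(0); print(x,y)
cv2.imwrite('pics/w4b.png',cv2.resize(im[y:y+135,x:x+180][:,:,::-1],(800,600),interpolation=cv2.INTER_CUBIC))
cv2.imwrite('pics/t4.png',snap('top')[0][:,:,::-1])
```

```text
[ 0.49796666 -0.0982118   0.39876697] [ 0.5065327  -0.16541531  0.24016354] 32.8 [0.11845268 0.19475403 0.49954795]
[250.94814309 106.13161724]
[280.5         72.66666667] [[ 0.51935857 -0.04729343  0.09      ]]
160 38
```

View pics/w4b.png

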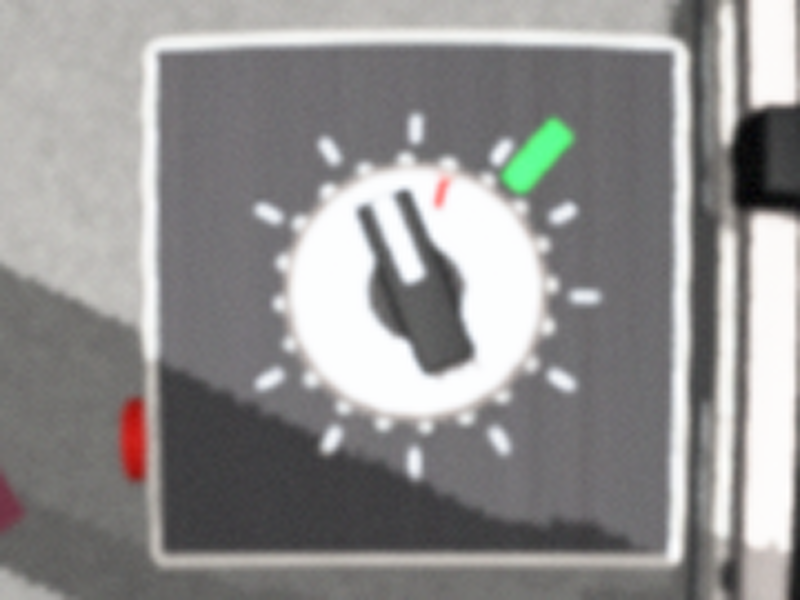

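The close view shows the bar's pointer end at crop (362,208)/(405,193) and its tail at (433,373)/(472,355). The green mark is at (538,156) and the disc centre at about (416,290). I'll compute the axis and angles, then pinch and turn clockwise.

Run:
```python
from h import *
c=viewer.get_calibration('wrist'); f=lambda p:np.array(p)/4.4444+[160,38]
b=cast(c,'wrist',f([[362,208],[405,193],[433,373],[472,355]]),.146)[:,:2]
K=b.mean(0); disc=cast(c,'wrist',f([416,290]),.106)[0,:2]; G=np.array([.51936,-.04729])
d=b[:2].mean(0)-b[2:].mean(0); print('len',np.linalg.norm(d),'wid',np.linalg.norm(b[0]-b[1]),K,disc,np.linalg.norm(G-disc),np.linalg.norm(G-K))
ticks=cast(c,'wrist',f([[416,128],[415,463],[268,213],[562,378],[562,213],[268,378],[330,150],[500,440]]),.09)[:,:2].mean(0); print('ticks',ticks)
K=(disc+ticks+K)/3
a0=np.arctan2(d[1],d[0]); a1=np.arctan2(*(G-K)[::-1]); dl=(a1-a0+np.pi)%(2*np.pi)-np.pi
print('K',K,'a0',a0,'a1',a1,'delta',dl)
q0=np.array(manip.current_q())
for s in (1,-1):
    for a in (a0,a0+dl/2,a1):
        q=manip.solve_ik(down(K,.115),quat(a+s*np.pi/2)); print(s,None if q is None else np.round(q,2))
```

```text
len 0.03401607888388688 wid 0.008587757790091964 [ 0.496997   -0.08400082] [ 0.49660948 -0.0836629 ] 0.04290191324847367 0.04298590687064942
ticks [ 0.49648201 -0.08381236]
K [ 0.49669616 -0.08382536] a0 2.099162216338241 a1 1.0155651270568664 delta -1.0835970892813744
1 [-0.44  0.43  0.68  2.04 -0.38  0.79 -2.15]
1 [ 1.07  0.79 -1.3   1.99  0.88  1.09  2.5 ]
1 [ 1.07  0.79 -1.3   1.99  0.88  1.09  1.96]
-1 [-0.03  0.36  0.17  2.03 -0.09  0.76  0.72]
-1 [-0.09  0.37  0.24  2.03 -0.13  0.76  0.21]
-1 [-0.15  0.37  0.31  2.03 -0.16  0.76 -0.29]
```

Run:
```python
from h import *
K=np.array([.4967,-.0838]); a0,a1=2.099,1.0156; h=np.pi/2
manip.move_pose(down(K,.20),quat(a0-h)); manip.servo_line(down(K,.114),quat(a0-h),vel=.12)
print(manip.current_tool_pos()); effector.close(15)
print(manip.current_finger_gap(),manip.current_force(),manip.current_clock())
for a in np.linspace(a0,a1,8)[1:]:
    manip.move_pose(down(K,.114),quat(a-h))
manip.sleep(.2)
print(manip.current_tool_pos(),R.from_quat(manip.current_tcp_rot()).as_matrix()[:,1],[np.cos(a1-h),np.sin(a1-h)],manip.current_force(),manip.current_clock())
effector.open_jaws(); manip.servo_line(down(K,.24),vel=.2)
xt=R.from_quat(quat(PHI)).apply([1,0,0])[:2]
manip.move_pose(down(K-.08*xt,.24),quat(PHI))
im,c=snap('wrist','w5'); u=proj(c,'wrist',down(K,.13))[0]
x,y=(u-[90,90]).astype(int).clip(0)
cv2.imwrite('pics/w5b.png',cv2.resize(im[y:y+180,x:x+240][:,:,::-1],(800,600),interpolation=cv2.INTER_CUBIC))
print(x,y,manip.current_clock())
```

```text
[ 0.49737286 -0.08426234  0.11462205]
0.011828175027455567 [-4.97681147 -1.98804473  3.91800978] 35.3833
[ 0.49472056 -0.08446214  0.11388707] [ 0.84936492 -0.52779793 -0.00293071] [np.float64(0.8497969708019043), np.float64(-0.5271101482763421)] [-8.06411657 -1.92471126  7.70327217] 37.3917
163 15 40.3583
```

View pics/w5b.png

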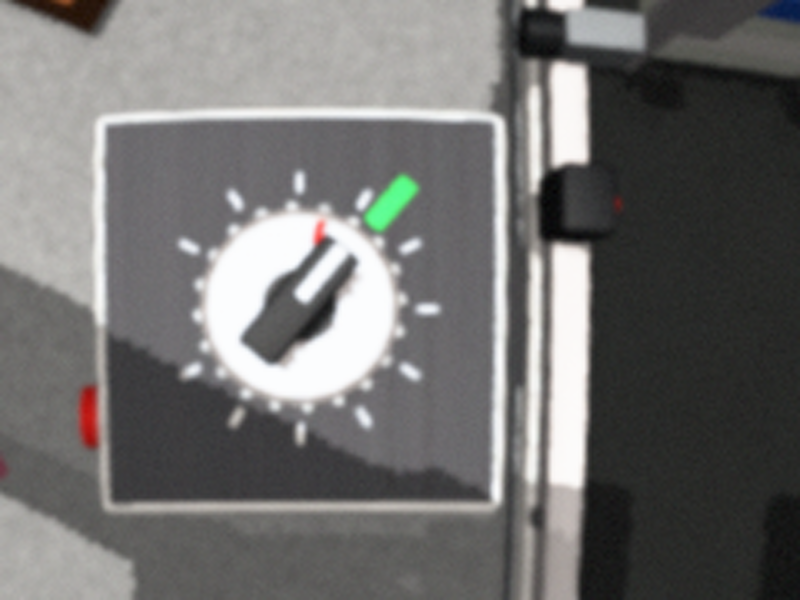

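The pointer now runs from crop (303,298) to (345,245), toward green at (391,203), and the red index is unmoved at (320,232). I'll check the residual angle and look at the stack once from the top camera.

Run:
```python
from h import *
c=viewer.get_calibration('wrist'); f=lambda p:np.array(p)/3.3333+[163,15]
b=cast(c,'wrist',f([[326,238],[356,263],[242,339],[275,362]]),.146)[:,:2]
d=b[:2].mean(0)-b[2:].mean(0); g=cast(c,'wrist',f([391,203]),.09)[0,:2]; K=np.array([.4967,-.0838])
print(b.mean(0),np.linalg.norm(d),np.arctan2(d[1],d[0]),np.arctan2(*(g-K)[::-1]),np.arctan2(*(g-b.mean(0))[::-1]))
ct=viewer.get_calibration('top'); t=snap('top','t5')[0]
for n in ('red','yellow'):
    for k in blobs(t,*COL[n],100): print(n,rect(ct,'top',k,.19 if n=='red' else .04))
s=snap('scene')[0][:,:,::-1]
A=cv2.resize(t[90:210,190:350][:,:,::-1],(400,300),interpolation=cv2.INTER_CUBIC); B=cv2.resize(s[140:290,120:320],(400,300),interpolation=cv2.INTER_CUBIC)
cv2.imwrite('pics/fin.png',np.hstack([A,B])); print(manip.current_clock())
```

```text
[ 0.49677806 -0.08397793] 0.03282400333069916 1.0198827855882684 1.001729666641365 1.005462627697352
red (array([0.6206613 , 0.08371133], dtype=float32), array([109.,  62.], dtype=float32), np.float32(-1.4291419))
yellow (array([0.50162315, 0.35313213], dtype=float32), array([108.,  60.], dtype=float32), np.float32(0.55600727))
40.4583
```

View pics/fin.png

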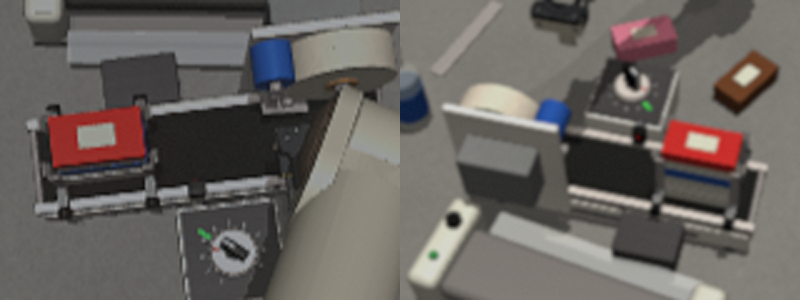

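The stack reads white, blue, red, and red lies flat at the magazine centre at z 0.19. The pointer is within about 1° of the green mark, yellow hasn't moved, and the robot is clear of everything.

```bash
python3 -c "
from bench import manip
print(manip.hand_in())"
```

```text
the job is handed in; nothing more can be done
None
```

Job handed in at about 40 s of the 72 s limit: the blue box sits on the white one with red on top, and the inner knob's pointer is within about 1° of the green mark; the outer knob's index and the yellow box show no visible movement.

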